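# Open the beam-guard gate past its sagging bolt

## Robot

A 7-joint arm with a two-finger parallel gripper is mounted at the origin on the work surface. World frame = base frame: x ahead of the robot, y to its left, z up, the work surface at z = 0. Lengths are in mm, angles in rad, forces in N, time in s.
With the tool pointing down it reaches from about 425 to 875 mm from the base axis. Payload 4.7 kg.
Tool frame: the origin (TCP) lies midway between the tips of the shut fingers; the grasp point (between the pads) lies 19 mm behind it; z points along the fingers, y is the direction in which the jaws open and shut (so a half turn about z gives the same grasp; the last joint's range is limited). The gripper opens to 87 mm and grips with 3 to 60 N. Pads are 19 mm wide; open, the fingers measure 117 mm over their backs; the gripper's body (75 mm by 190 mm) begins 51 mm behind the grasp point.
Start: joints at [-1.277, 0.321, -0.07, 1.45, 0.023, 1.371, -0.057], TCP at [179.533, 624.735, 222.587] pointing down, gripper open.
Joint ranges: [-2.86, 2.86], [-0.3, 2.09], [-1.38, 1.24], [0.06, 2.45], [-1.56, 4.7], [0.09, 2.05], [-2.69, 2.69]. Speed limits (rad/s): [2.57, 2.57, 3.14, 3.14, 3.14, 3.14, 3.14].

## Interface

Orientations are given as a unit quaternion [w, x, y, z].
In Python, from cell import * gives the robot as it stands. The module is installed in compiled form; this text tells all that it offers.
- The arm moves only by the tool arm_command, never from a script. Its argument "moves" is one flat list of numbers, 7 for each row, row after row: the opening, from 0 (shut) to 1 (fully open), then the shift along the tool's x, y, z normalised to -1 to 1, where 1 is 0.08 m, then the turn, a rotation vector about the tool's x, y, z normalised to -1 to 1, where 1 is 360 degrees. A call has 1 to 12 rows; each row is the pose to reach, as a shift and turn from the pose measured when the call began, along the tool's axes at that moment, turning the shorter way round; what a row does not reach only later rows make up. A row lasts 1/12 s, in which the tool goes at most 41.7 mm and 7.16 degrees, less where a joint would pass 70% of its speed; a pose out of reach is approached as far as the arm can. A call with a number of a shift or a turn outside -1 to 1 is refused whole. A call with a gripper value outside its range is refused whole. The fingers move at their own pace and stop on an object; "force" is the grip in N (left out, the last holds). Time passes only in rows, so rows that repeat a pose let the fingers close. It gives the time, the measured TCP pose, the force and the opening at its end, in the units of the state.
- state(): the state, without advancing time (a new reading comes with each control period).
- get_image(name): name is "scene" or "top" or "wrist"; returns the picture (400x640x3 uint8, red, green, blue); there is no depth.
- camera_params(name): a dict with "fx", "fy", "cx", "cy" (pixels), "camera_from_world" (4x4, takes a point from world to camera coordinates). Camera axes: x right, y up, looking along -z (the intrinsics and any distortion apply to the point x, -y, -z); pixel columns grow to the right and rows downward; lengths in mm; the calibration is good to about 2 mm. The wrist camera is an equidistant fisheye: a pixel r from the principal point sees the ray r / f radians off the axis. A picture is of the moment at which its call begins: read the wrist's pose just before it. camera_params takes no time and is no camera call; for the wrist camera it gives the pose at the moment of the call.
- hand_in(): hands the job in, once; it reports no verdict.
The state is a dict: "clock": time; "q": joint angles; "qvel": joint speeds; "effort": joint torques, N m; "ee_pos": TCP position; "orientation": TCP orientation; "wrist_force": force on the tool from outside, world axes, zero at the start; "wrist_torque": the same for the moment, N m; "width": finger opening in mm.
Only numpy, scipy, OpenCV 4.12 (cv2) and the standard library are available. Lean on these libraries where they do the work, as an engineer would, in place of code of your own. Each camera call takes 0.05 s, during which the arm holds its last target.

## Task

I need to get at the optics behind the beam guard: first lift the yellow handlamp with the carrying bar off the low stand in the gate's way and set it down gently, upright on the bench beside the stand, clear of the gate's swing. The gate's bolt sags in its worn guides and its notched nose has dropped behind the keeper's bent-up lip, so take it by the red knob, lift it as you draw it back over the lip without wrenching at the keeper, and pull the gate open towards you until its free edge stands about a hand's breadth (10 cm) out from the fence. Finish while still holding the gate ajar there by its bolt, for its spring hinge would shut it, and leave everything else on the bench where it is.

Things in the scene. Friction and masses are not known exactly. Their poses are not given: they have to be found in the camera images.
- fence: Fixed beam-guard fence of aluminium profile and black panels, 700 mm wide, 171 mm high, turned a little differently each time. Origin on the bench under the middle of the closed gate, in the gate's mid-plane; x points through the gate away from the robot, y along the fence to the gate's latch end, z up. The gate opening spans y -130 to +130 mm; optics stand behind it from x = 60 mm on.
- gate: Gate in the fence: 260 mm wide, 20 mm thick, from 55 to 165 mm above the bench, green window in an aluminium frame. Origin on its hinge line at bench level, at (0, -130, 0) mm of the fence; y runs from the hinge to the free edge, x away from the robot when shut.
- gate_swing (a joint): Gate angle in rad: 0 shut, growing as the free edge comes towards the robot (anticlockwise seen from above), at most 0.9. A spring hinge shuts it: about 0.35 N m at shut, 0.6 N m more per rad (3 to 4 N at the knob). 0.39 rad puts the free edge 100 mm out.
- gate_hinge (a point): Point on the hinge line, 110 mm above the bench.
- gate_edge (a point): Mid-height of the gate's free edge, 260 mm from the hinge line, in the gate's mid-plane.
- bolt: Steel barrel bolt on the gate's robot-side face: a 14 mm rod along the gate's y, its axis 26 mm to the robot's side of the gate's mid-plane and 146 mm above the bench while it sags. Origin on the rod axis straight under the knob, 90 mm from the fence origin towards the latch when home. The nose ends 82 mm beyond the origin (+y); just behind the nose's 14 mm long head a notch 14 mm long and 6 mm deep is milled in its underside. 0.26 kg.
- knob (a point): Centre of the bolt's red upright knob: a 22 mm wide, 26 mm tall round head on a 10 mm stem, its centre 59 mm above the rod axis, so 205 mm above the bench when sagging and 40 mm above the gate's top; free all round.
- bolt_lift (a joint): How far the rod is lifted in its worn-tall guides, m: 0 sagging (it falls back by its own weight), at most 0.012. The nose clears the keeper's lip from 0.006 on.
- bolt_draw (a joint): How far the bolt is drawn back towards the hinge, m: 0 home, at most 0.042; stiff by 2 N. Unlifted, its nose catches on the lip at about 0.005; past 0.025 the nose is clear of the lip and the staple and the gate is free. It stays where it is left.
- keeper: Keeper fixed on the fence's latch post: a brass staple round the bolt's nose at y = 153 to 162 mm of the fence, top 172 mm above the bench; on its gate side a 4 mm thick lip (y = 149 to 153 mm) is bent up from its floor and stands in the bolt's notch, its top 144 mm above the bench. Body origin same as the fence's.
- stand: Low fixed lamp stand: 84 mm square black plate, top 45 mm above the bench (the gate passes over it), on a short pedestal, in front of the gate. Origin on the bench under its middle. The bench is free for 200 mm to either side of it, along the fence.
- lamp: Yellow box handlamp, 70 x 70 mm and 95 mm tall, 0.3 to 0.63 kg, standing on the stand within the gate's swing. Origin at the middle of its underside; x points out of the lens (towards the gate, give or take), z up.
- lamp_handle (a point): Middle of the lamp's carrying bar, 137 mm above the lamp's underside: bar 90 mm long along the lamp's x, 16 mm wide, 14 mm tall, 35 mm of free room below it, its two uprights 60 mm apart.
- mirror_post: Bystander: black mirror mount on a post, 124 mm tall, loose.
- sensor_head: Bystander: blue round sensor head on a post, 120 mm tall, loose.
- beam_dump: Bystander: black finned block, 60 mm, loose.
- lens_jar: Bystander: clear jar with white lid, 60 mm wide, 55 mm tall, loose.
- ball_driver: Bystander: red-handled driver lying on the bench, 170 mm, loose.
- fork_clamp: Bystander: black forked clamp lying on the bench, 100 mm, loose.

How it is judged (in metres and radians):
On the way, in this order (a step that is already met when the one before it is completed fails the run):
1. the lamp is lifted off its stand (height (world z) of lamp above 0.055 m and contact force between lamp and stand below 0.05 N and contact force between the fingers and lamp above 1 N), for 0.1 s.
2. the lamp stands released, upright and still on the bench beside the stand (height (world z) of lamp below 0.005 m and angle between lamp's own z axis and vertical below 0.1 rad and horizontal distance between lamp and stand between 0.08 and 0.4 m and linear speed of lamp below 0.02 m/s and contact force between the fingers and lamp below 0.05 N), for 0.2 s.
3. the bolt, held by the fingers, is lifted and drawn over the keeper's lip (value of joint bolt_lift above 0.004 m and value of joint bolt_draw above 0.01 m and value of joint gate_swing below 0.08 rad and contact force between the fingers and bolt above 0.5 N), for 0.02 s.
At the end, for the whole second after the job is handed in: The gate is held still by the fingers on the bolt (over 1 N), 0.28 to 0.52 rad open (free edge 72 to 129 mm out); the lamp stands upright (within 0.1 rad) and still on the bench, 80 to 400 mm from the stand's middle to its own, not touching the gate (value of joint gate_swing between 0.28 and 0.52 rad and velocity of joint gate_swing between -0.08 and 0.08 rad/s and contact force between the fingers and bolt above 1 N and contact force between lamp and gate below 0.05 N and height (world z) of lamp below 0.005 m and angle between lamp's own z axis and vertical below 0.1 rad and horizontal distance between lamp and stand between 0.08 and 0.4 m and linear speed of lamp below 0.02 m/s); the arm keeps its last pose, push and grip.
It fails at once if the bolt wrenched against the keeper with more than 40 N (contact force between bolt and keeper above 40 N).
It fails at once if the lamp let fall (moving faster than 0.5 m/s out of the fingers) (linear speed of lamp above 0.5 m/s and contact force between the fingers and lamp below 0.05 N).
It fails at once if the lamp tipped over by more than 0.6 rad (angle between lamp's own z axis and vertical above 0.6 rad).
It fails at once if a bystander shifted by more than 25 mm (distance of any of mirror_post, sensor_head, beam_dump, lens_jar, ball_driver, fork_clamp from where it was at the start of the episode above 0.025 m).
It also fails if it takes over 54 s, if anything falls off the work surface, if the arm or the gripper's body presses on something with over 40 N, if the wrist force passes 120 N, or if a joint passes its speed limit or range.

## Working session

There is one attempt and no reset: what is moved stays moved. The work goes in short steps, Python scripts to look and compute and a tool call to move; the robot and the scene stay as the last step left them, time stands still between calls to the robot, and variables do not carry over. Pictures are saved under pics/ and viewed, and the job is handed in when it is done.

Besides the shell and the picture viewer there is one more tool, called by a JSON object that holds its "name" and its "arguments", one argument or row to a line. arm_command: Moves the arm, as the interface text tells. Its arguments: {"type":"object","properties":{"moves":{"type":"array"},"force":{"type":"number"}},"required":["moves"]}

```bash
mkdir -p pics
cat > h.py <<'E'
import numpy as np, cv2
from cell import *
from scipy.spatial.transform import Rotation as R
def save(n,f):
    im=get_image(n); cv2.imwrite('pics/'+f,cv2.cvtColor(im,cv2.COLOR_RGB2BGR)); return im
def proj(n,P,cp=None):
    cp=cp or camera_params(n); P=np.atleast_2d(P).astype(float)
    M=np.array(cp['camera_from_world']); c=(M[:3,:3]@P.T).T+M[:3,3]
    x,y,z=c[:,0],-c[:,1],-c[:,2]
    if n=='wrist':
        r=np.hypot(x,y); th=np.arctan2(r,z); k=th/np.maximum(r,1e-9)
        return np.c_[cp['cx']+cp['fx']*k*x, cp['cy']+cp['fy']*k*y]
    return np.c_[cp['cx']+cp['fx']*x/z, cp['cy']+cp['fy']*y/z]
def ray(n,u,v,cp=None):
    cp=cp or camera_params(n); M=np.array(cp['camera_from_world'])
    a=(u-cp['cx'])/cp['fx']; b=(v-cp['cy'])/cp['fy']
    if n=='wrist':
        th=np.hypot(a,b); s=np.sin(th)/max(th,1e-9); d=np.array([a*s,-b*s,-np.cos(th)])
    else: d=np.array([a,-b,-1.])
    o=-M[:3,:3].T@M[:3,3]; return o,M[:3,:3].T@d
def atz(n,u,v,z,cp=None):
    o,d=ray(n,u,v,cp); return o+d*(z-o[2])/d[2]
E
python3 - <<'E'
from h import *
for n in ['scene','top','wrist']: save(n,n+'0.png')
s=state(); print(s['clock'],s['ee_pos'],s['orientation'],s['width'])
for n in ['scene','top']:
    c=camera_params(n); print(n,c['fx'],c['cx'],c['cy'],ray(n,320,200))
E
```

```text
0.15 [179.41080031 624.29315147 221.69263769] [-6.15484136e-05  1.39406926e-01  9.90234895e-01 -7.46589025e-04] 86.79700508162388
scene 403.96440863271147 320.3197008338038 207.92856881035922 (array([1212.62026742,  -95.03290275, 1107.91115599]), array([-0.62630084,  0.08151455, -0.77555688]))
top 498.31363719413054 314.67573416085327 196.37640058392375 (array([ 239.53590099,    8.42339901, 1386.44032639]), array([ 0.1881194 , -0.02124687, -0.98200138]))
```

View pics/scene0.png

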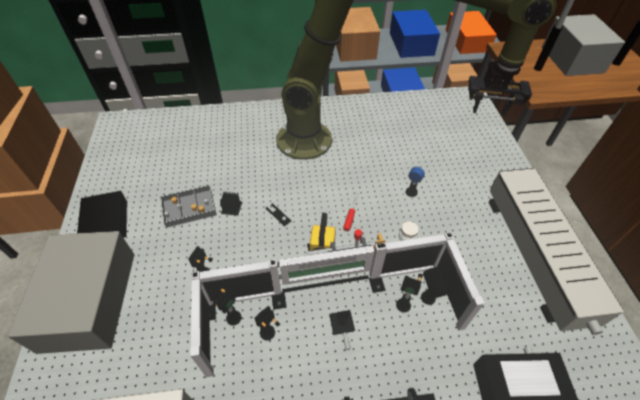

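View pics/top0.png

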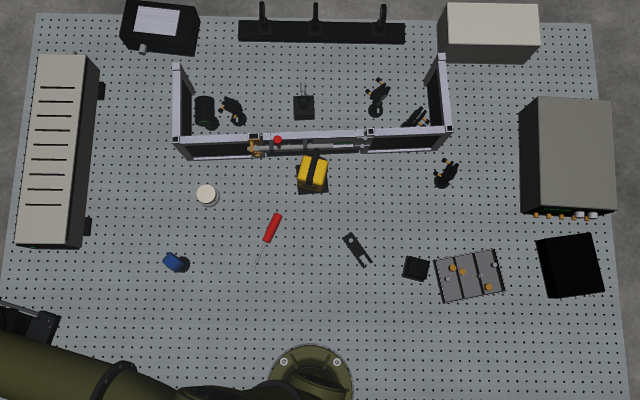

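View pics/wrist0.png

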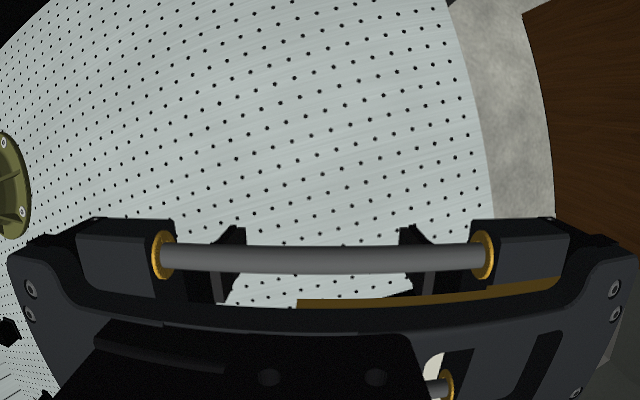

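The top view shows the lamp at about (313,170), the red knob at (277,140) and the fence running from (175,150) to (450,135). Next I'll zoom in on that area.

Run:
```python
import cv2
a=cv2.imread('pics/top0.png')[120:220,230:390]; cv2.imwrite('pics/topz.png',cv2.resize(a,None,fx=5,fy=5,interpolation=cv2.INTER_CUBIC))
a=cv2.imread('pics/scene0.png')[200:300,260:420]; cv2.imwrite('pics/scenez.png',cv2.resize(a,None,fx=5,fy=5,interpolation=cv2.INTER_CUBIC))
```

```text
(no output)
```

View pics/topz.png

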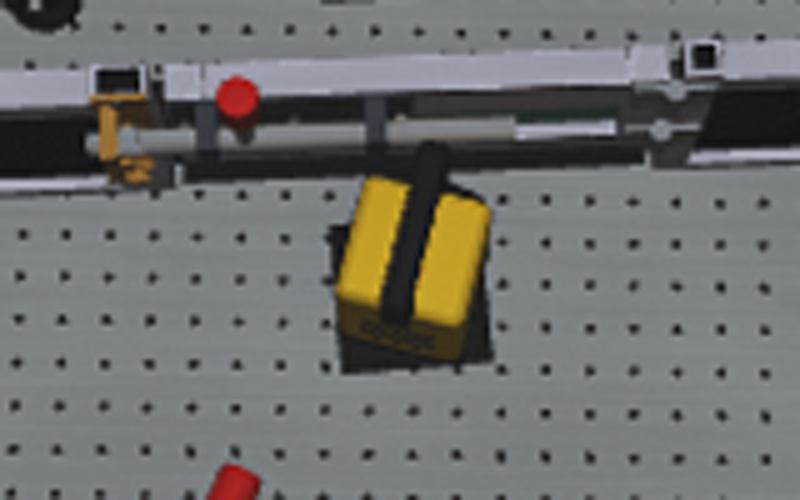

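View pics/scenez.png

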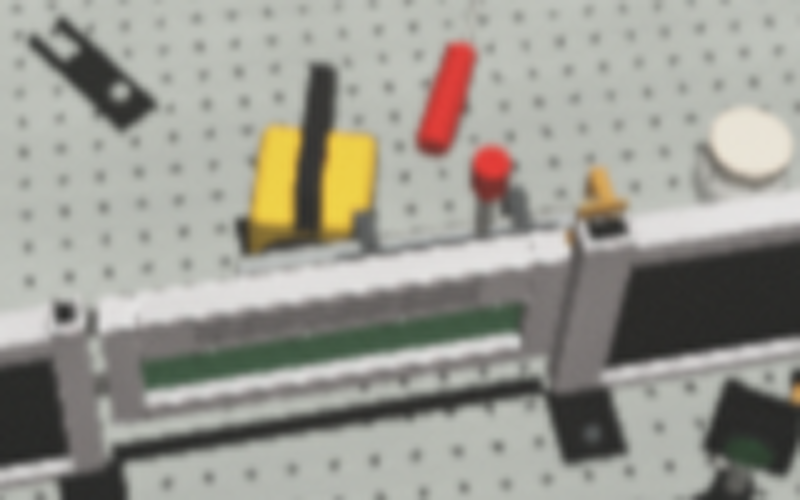

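Run:
```python
from h import *
ct=camera_params('top');cs=camera_params('scene')
T=lambda u,v,z:atz('top',230+u/5,120+v/5,z,ct)[:2].round(1)
S=lambda u,v,z:atz('scene',260+u/5,200+v/5,z,cs)[:2].round(1)
def tri(a,b):
    o1,d1=ray('top',230+a[0]/5,120+a[1]/5,ct);o2,d2=ray('scene',260+b[0]/5,200+b[1]/5,cs)
    A=np.c_[d1,-d2];t=np.linalg.lstsq(A,o2-o1,rcond=None)[0];p,q=o1+d1*t[0],o2+d2*t[1];return ((p+q)/2).round(1),np.linalg.norm(p-q).round(1)
print('bar',T(433,150,189),T(396,318,189),'scene',S(308,225,189),S(322,70,189))
print('knob',T(238,97,215),S(492,160,215),tri((238,97),(492,162)))
print('bar tri',tri((433,150),(308,225)),tri((396,318),(322,70)))
print('posts',T(118,80,171),T(705,57,171),S(605,228,171),S(66,312,171))
print('gate rail far edge L/R',T(165,67,165),T(630,46,165),'near',T(200,97,165),T(630,80,165))
print('stand',T(345,372,45),T(492,360,45),T(332,228,45))
# lens jar etc
for n,u,v,z in [('jar',206,193,55),('driver',272,228,10),('drv tip',257,263,5),('clamp',355,248,5),('mirror',447,175,60),('sensor',177,262,100),('dump',417,268,60)]:
    print(n,atz('top',u,v,z,ct)[:2].round(0))
```

```text
bar [595.9  -7.7] [509.7   9.5] scene [626.2 -13.4] [523.2   7.7]
knob [613.6  88.5] [613.6  87.5] (array([614. ,  88.1, 213.6]), np.float64(1.0))
bar tri (array([605.5,  -9.3, 156.3]), np.float64(2.3)) (array([512.8,   9.4, 175.1]), np.float64(0.3))
posts [635.7 152.7] [ 652.9 -146.5] [636.2 150. ] [ 653.8 -146.5]
gate rail far edge L/R [645.  129.7] [ 660.2 -108.7] near [629.3 111.3] [ 641.9 -108.7]
stand [511.3  37.2] [519.3 -43.5] [592.8  45.9]
jar [509. 290.]
driver [422. 111.]
drv tip [325. 150.]
clamp [ 370. -120.]
mirror [ 569. -369.]
sensor [319. 345.]
dump [ 314. -279.]
```

{"name": "arm_command", "arguments": {
  "moves": [1,-1,-0.93,-0.3,0,0,0,1,-1,-0.93,-0.3,0,0,0,1,-1,-0.93,-0.3,0,0,0,1,-1,-0.93,-0.3,0,0,0],
  "force": 30
}}

```text
clock: 0.48
ee_pos: [241.9, 526.0, 247.6]
orientation: [0.002, 0.144, 0.99, -0.001]
wrist_force: [1.2, -0.1, -0.5]
width: 87.2
```

{"name": "arm_command", "arguments": {
  "moves": [1,-1,-0.93,0,0,0,0,1,-1,-0.93,0,0,0,0,1,-1,-0.93,0,0,0,0,1,-1,-0.93,0,0,0,0]
}}

```text
clock: 0.82
ee_pos: [303.0, 425.6, 248.3]
orientation: [0.003, 0.149, 0.989, -0.002]
wrist_force: [1.1, -0.2, -0.1]
width: 86.8
```

{"name": "arm_command", "arguments": {
  "moves": [1,-1,-0.93,0,0,0,0,1,-1,-0.93,0,0,0,0,1,-1,-0.93,0,0,0,0,1,-1,-0.93,0,0,0,0]
}}

```text
clock: 1.15
ee_pos: [362.1, 324.5, 249.3]
orientation: [0.005, 0.154, 0.988, -0.003]
wrist_force: [0.4, -0.1, 0.6]
width: 87.3
```

{"name": "arm_command", "arguments": {
  "moves": [1,-1,-0.93,0,0,0,0,1,-1,-0.93,0,0,0,0,1,-1,-0.93,0,0,0,0,1,-1,-0.93,0,0,0,0]
}}

```text
clock: 1.48
ee_pos: [419.4, 222.6, 250.8]
orientation: [0.006, 0.16, 0.987, -0.004]
wrist_force: [0.8, 0.8, 0.3]
width: 87.0
```

```bash
cat >> h.py <<'E'
def yawR(deg): # tool down, tool y axis at world angle deg
    a=np.radians(deg); y=np.array([np.cos(a),np.sin(a),0]); z=np.array([0,0,-1.]); return np.c_[np.cross(y,z),y,z]
def go(p,deg):
    s=state(); q=s['orientation']; r=R.from_quat([q[1],q[2],q[3],q[0]])
    d=r.inv().apply(np.array(p)-s['ee_pos'])/80; t=(r.inv()*R.from_matrix(yawR(deg))).as_rotvec()/(2*np.pi)
    print('t',round(s['clock'],2),'pos',np.round(s['ee_pos'],1),'w',round(s['width'],1),'F',np.round(s['wrist_force'],1),'shift',d.round(3),'turn',t.round(4))
E
python3 -c "
from h import *
go([552.8,.9,240],78.7)"
```

```text
t 1.48 pos [419.4 222.6 250.8] w 87.0 F [0.8 0.8 0.3] shift [-2.454 -2.104  0.178] turn [-0.0011  0.002  -0.0196]
```

{"name": "arm_command", "arguments": {
  "moves": [1,-1,-0.85,0.1,-0.001,0.002,-0.02,1,-1,-0.85,0.1,-0.001,0.002,-0.02,1,-1,-0.85,0.1,-0.001,0.002,-0.02,1,-1,-0.85,0.1,-0.001,0.002,-0.02]
}}

```text
clock: 1.82
ee_pos: [477.1, 125.8, 244.1]
orientation: [0.001, 0.103, 0.995, -0.002]
wrist_force: [-0.2, -0.6, 0.7]
width: 86.9
```

```bash
python3 -c "
from h import *
go([552.8,.9,240],78.7)"
```

```text
t 1.82 pos [477.1 125.8 244.1] w 86.9 F [-0.2 -0.6  0.7] shift [-1.245 -1.335  0.058] turn [-0.0005  0.0003 -0.0013]
```

{"name": "arm_command", "arguments": {
  "moves": [1,-0.9,-0.95,0.05,0,0,0,1,-0.9,-0.95,0.05,0,0,0,1,-0.9,-0.95,0.05,0,0,0,1,-0.9,-0.95,0.05,0,0,0]
}}

```text
clock: 2.15
ee_pos: [534.3, 30.4, 240.3]
orientation: [0.002, 0.107, 0.994, -0.004]
wrist_force: [-0.5, -0.6, -0.2]
width: 86.8
```

```bash
python3 -c "
from h import *
go([552.8,.9,240],78.7);c=camera_params('wrist');save('wrist','w1.png');print(c['fx'],c['cx'],c['cy'])
L=[509.7,9.5,189],[596,-7.7,189],[552.8,.9,189],[613.7,88,218]
print(proj('wrist',np.array(L),c).round(0))"
```

```text
t 2.15 pos [534.3  30.4 240.3] w 86.8 F [-0.5 -0.6 -0.2] shift [-0.305 -0.311  0.008] turn [-0.0011  0.0007 -0.0028]
309.70691628693146 322.10809084872 200.17184579962515
[[286. 188.]
 [292. 296.]
 [289. 246.]
 [421. 310.]]
```

View pics/w1.png

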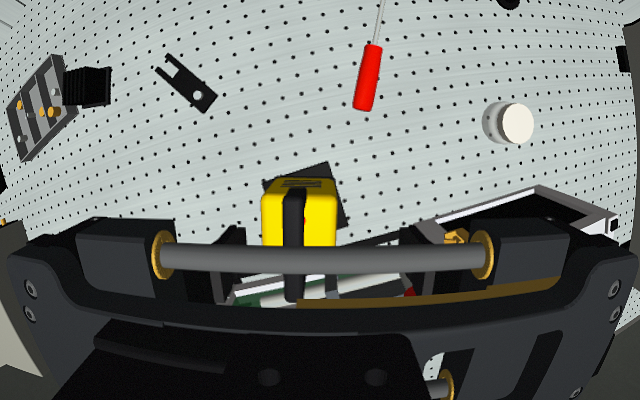

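{"name": "arm_command", "arguments": {
  "moves": [1,-0.3,-0.29,0,-0.001,0.001,-0.003,1,-0.3,-0.29,0,-0.001,0.001,-0.003,1,-0.3,-0.29,0,-0.001,0.001,-0.003,1,-0.3,-0.29,0,-0.001,0.001,-0.003,1,-0.3,-0.29,0,-0.001,0.001,-0.003]
}}

```text
clock: 2.62
ee_pos: [551.1, 8.8, 240.1]
orientation: [-0.002, 0.095, 0.995, 0.001]
wrist_force: [-1.0, 0.1, -0.1]
width: 87.5
```

```bash
python3 -c "
from h import *
go([552.8,.9,163],78.7);c=camera_params('wrist');save('wrist','w2.png')
L=[509.7,9.5,189],[596,-7.7,189],[552.8,.9,189],[613.7,88,218]
print(proj('wrist',np.array(L),c).round(0))"
```

```text
t 2.62 pos [551.1   8.8 240.1] w 87.5 F [-1.   0.1 -0.1] shift [-0.044 -0.096  0.964] turn [ 0.0004 -0.0008  0.0011]
[[311. 159.]
 [312. 274.]
 [311. 220.]
 [445. 287.]]
```

View pics/w2.png

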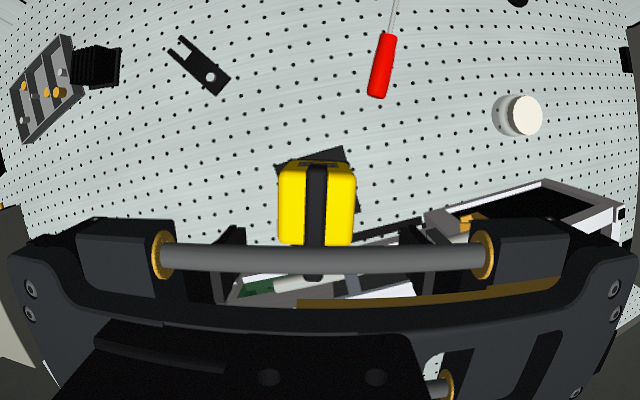

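The bar sits about 2 mm to +y of my estimate and its yaw is right. Now descending onto it.

{"name": "arm_command", "arguments": {
  "moves": [1,-0.03,-0.07,0.3,0,-0.001,0.001,1,-0.03,-0.07,0.55,0,-0.001,0.001,1,-0.03,-0.07,0.8,0,-0.001,0.001,1,-0.03,-0.07,0.96,0,-0.001,0.001,1,-0.03,-0.07,0.96,0,-0.001,0.001,1,-0.03,-0.07,0.96,0,-0.001,0.001]
}}

```text
clock: 3.17
ee_pos: [551.8, 3.6, 163.3]
orientation: [0.001, 0.098, 0.995, 0.001]
wrist_force: [0.7, 0.9, -0.5]
width: 86.9
```

```bash
python3 -c "
from h import *
go([553,3,163],78.7)"
```

```text
t 3.17 pos [551.8   3.6 163.3] w 86.9 F [ 0.7  0.9 -0.5] shift [-0.016 -0.004  0.004] turn [0.0003 0.0001 0.0003]
```

{"name": "arm_command", "arguments": {
  "moves": [0,0,0,0,0,0,0,0,0,0,0,0,0,0,0,0,0,0,0,0,0,0,0,0,0,0,0,0,0,0,0,0,0,0,0,0,0,0,0,0,0,0,0,0,0,0,0,0,0],
  "force": 30
}}

```text
clock: 3.75
ee_pos: [551.9, 3.6, 163.5]
orientation: [0.001, 0.098, 0.995, 0.001]
wrist_force: [-0.2, -0.3, 0.2]
width: 48.2
```

{"name": "arm_command", "arguments": {
  "moves": [0,0,0,0,0,0,0,0,0,0,0,0,0,0,0,0,0,0,0,0,0,0,0,0,0,0,0,0,0,0,0,0,0,0,0,0,0,0,0,0,0,0,0,0,0,0,0,0,0,0,0,0,0,0,0,0]
}}

```text
clock: 4.42
ee_pos: [551.9, 3.6, 163.4]
orientation: [0.001, 0.098, 0.995, 0.001]
wrist_force: [0.2, -0.3, 0.2]
width: 16.0
```

{"name": "arm_command", "arguments": {
  "moves": [0,0,0,0,0,0,0,0,0,0,0,0,0,0,0,0,0,-0.1,0,0,0,0,0,0,-0.2,0,0,0,0,0,0,-0.3,0,0,0,0,0,0,-0.4,0,0,0,0,0,0,-0.4,0,0,0,0,0,0,-0.4,0,0,0,0,0,0,-0.4,0,0,0]
}}

```text
clock: 5.17
ee_pos: [551.6, 3.6, 195.3]
orientation: [0.0, 0.098, 0.995, 0.001]
wrist_force: [-1.6, -0.3, -2.6]
width: 15.6
```

```bash
python3 -c "
from h import *
go([555,-155,195],78.7);save('wrist','w3.png')"
```

```text
t 5.17 pos [551.6   3.6 195.3] w 15.6 F [-1.6 -0.3 -2.6] shift [-0.427 -1.936  0.   ] turn [0.0004 0.0001 0.0003]
```

View pics/w3.png

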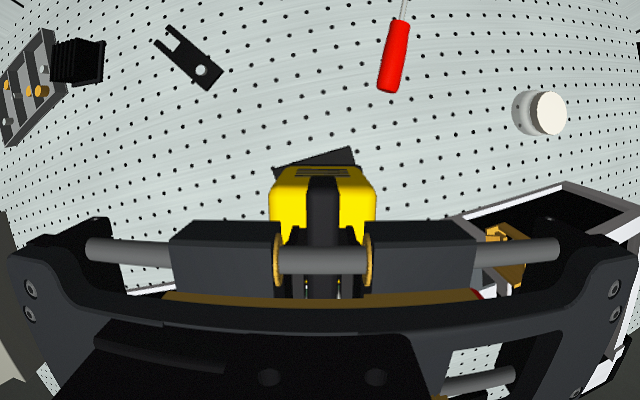

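{"name": "arm_command", "arguments": {
  "moves": [0,-0.05,-0.12,0,0,0,0,0,-0.1,-0.3,0,0,0,0,0,-0.12,-0.5,0,0,0,0,0,-0.15,-0.7,0,0,0,0,0,-0.2,-0.88,0,0,0,0,0,-0.2,-0.96,0,0,0,0]
}}

```text
clock: 5.72
ee_pos: [552.8, -78.8, 195.0]
orientation: [0.001, 0.099, 0.995, -0.0]
wrist_force: [0.5, -0.5, -3.7]
width: 15.6
```

{"name": "arm_command", "arguments": {
  "moves": [0,-0.05,-0.12,0,0,0,0,0,-0.1,-0.3,0,0,0,0,0,-0.12,-0.5,0,0,0,0,0,-0.15,-0.7,0,0,0,0,0,-0.2,-0.88,0,0,0,0,0,-0.2,-0.96,0,0,0,0,0,-0.2,-0.98,0,0,0,0,0,-0.2,-0.98,0,0,0,0]
}}

```text
clock: 6.38
ee_pos: [552.9, -158.7, 194.9]
orientation: [0.001, 0.1, 0.995, 0.0]
wrist_force: [-0.0, -0.4, -4.2]
width: 15.7
```

```bash
python3 -c "
from h import *
go([555,-155,118],78.7);c=camera_params('wrist');save('wrist','w4.png');save('top','t4.png');save('scene','s4.png')"
```

```text
t 6.38 pos [ 552.9 -158.7  194.9] w 15.7 F [-0.  -0.4 -4.2] shift [-0.014  0.05   0.961] turn [ 0.0001  0.0004 -0.0004]
```

View pics/w4.png

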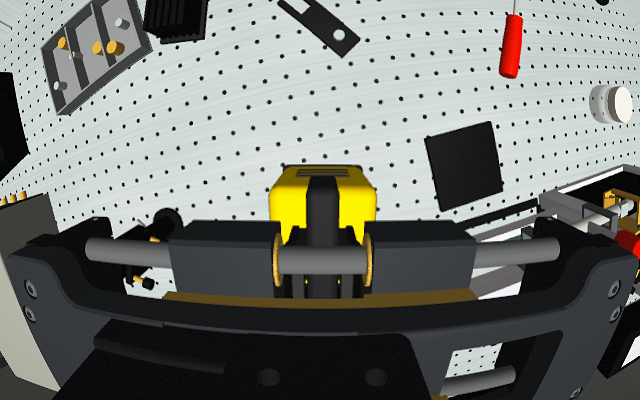

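View pics/s4.png

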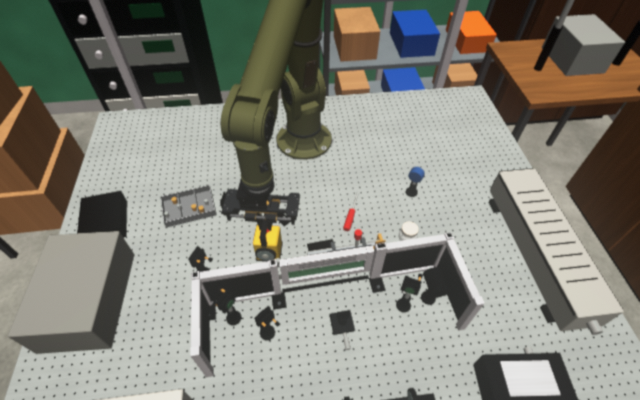

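{"name": "arm_command", "arguments": {
  "moves": [0,0,0,0.1,0,0,0,0,0,0,0.25,0,0,0,0,0,0,0.4,0,0,0,0,0,0,0.55,0,0,0,0,0,0,0.7,0,0,0,0,0,0,0.8,0,0,0,0,0,0,0.86,0,0,0,0,0,0,0.89,0,0,0,0,0,0,0.9,0,0,0,0,0,0,0.9,0,0,0]
}}

```text
clock: 7.37
ee_pos: [553.7, -157.4, 123.1]
orientation: [0.001, 0.099, 0.995, 0.0]
wrist_force: [-0.4, -0.8, -3.0]
width: 15.7
```

{"name": "arm_command", "arguments": {
  "moves": [0,0,0,0.015,0,0,0,0,0,0,0.03,0,0,0,0,0,0,0.045,0,0,0,0,0,0,0.055,0,0,0,0,0,0,0.055,0,0,0]
}}

```text
clock: 7.78
ee_pos: [553.8, -157.3, 118.9]
orientation: [0.002, 0.098, 0.995, 0.0]
wrist_force: [0.7, -0.3, -2.3]
width: 15.7
```

{"name": "arm_command", "arguments": {
  "moves": [0,0,0,0.01,0,0,0,0,0,0,0.015,0,0,0,0,0,0,0.015,0,0,0]
}}

```text
clock: 8.03
ee_pos: [554.3, -157.3, 119.0]
orientation: [0.002, 0.098, 0.995, 0.001]
wrist_force: [-3.4, 0.7, 4.6]
width: 15.5
```

```bash
python3 -c "
from h import *
for i in range(3): print(state()['wrist_force'].round(2))
save('scene','s5.png')"
```

```text
[-3.42  0.73  4.61]
[-3.42  0.73  4.61]
[-3.42  0.73  4.61]
```

The force turned upward (+4.6 N) and z stopped, so the lamp is on the bench. Releasing it.

{"name": "arm_command", "arguments": {
  "moves": [0.5,0,0,0,0,0,0,0.5,0,0,0,0,0,0,0.5,0,0,0,0,0,0,0.5,0,0,0,0,0,0,0.5,0,0,0,0,0,0,0.5,0,0,0,0,0,0,0.5,0,0,0,0,0,0,0.5,0,0,0,0,0,0]
}}

```text
clock: 8.75
ee_pos: [554.2, -157.3, 118.9]
orientation: [0.002, 0.098, 0.995, 0.001]
wrist_force: [-0.3, 0.8, -0.4]
width: 43.2
```

```bash
python3 -c "
from h import *
go([554,-157.5,195],78.7);save('wrist','w6.png')"
```

```text
t 8.75 pos [ 554.2 -157.3  118.9] w 43.2 F [-0.3  0.8 -0.4] shift [-0.001 -0.001 -0.952] turn [ 0.0003  0.0006 -0.    ]
```

View pics/w6.png

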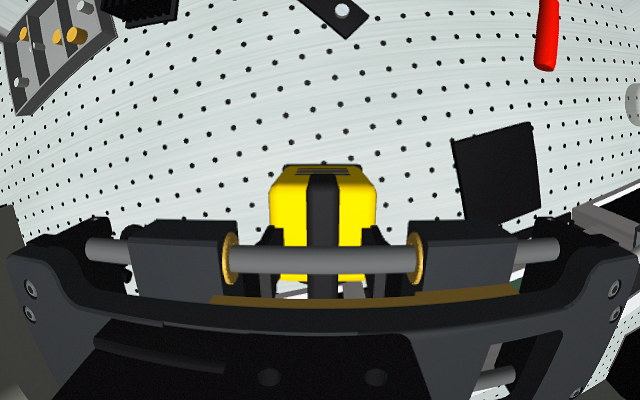

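{"name": "arm_command", "arguments": {
  "moves": [0.5,0,0,-0.2,0,0,0,0.5,0,0,-0.6,0,0,0,0.5,0,0,-1,0,0,0,0.8,0,0,-1,0,0,0]
}}

```text
clock: 9.13
ee_pos: [557.3, -158.8, 205.2]
orientation: [0.007, 0.099, 0.995, 0.001]
wrist_force: [0.3, -0.5, -0.1]
width: 45.8
```

{"name": "arm_command", "arguments": {
  "moves": [0.8,0,0.2,-0.5,0,0,0,0.8,0,0.6,-0.75,0,0,0,0.8,0,1,-0.75,0,0,0,0.8,0,1,-0.75,0,0,0]
}}

```text
clock: 9.47
ee_pos: [574.9, -71.5, 267.2]
orientation: [0.009, 0.093, 0.996, 0.003]
wrist_force: [1.5, 2.0, -1.2]
width: 66.4
```

```bash
python3 -c "
from h import *
go([613.7,88,250],93);save('scene','s7.png');save('top','t7.png')"
```

```text
t 9.47 pos [574.9 -71.5 267.2] w 66.4 F [ 1.5  2.  -1.2] shift [-0.101  2.048  0.233] turn [ 0.001   0.0029 -0.0381]
```

View pics/s7.png

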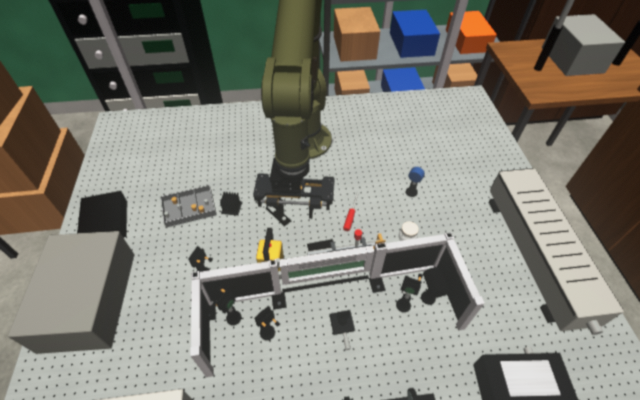

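The lamp stands upright at scene pixel (268,250). Now moving on to the knob.

{"name": "arm_command", "arguments": {
  "moves": [0.8,0,0.5,0,0,0.002,-0.015,0.8,0,1,0,0,0.002,-0.03,0.8,0,1,0,0,0.002,-0.038,0.8,0,1,0,0,0.002,-0.038]
}}

```text
clock: 9.9
ee_pos: [587.8, 2.2, 264.2]
orientation: [0.0, -0.025, 1.0, 0.0]
wrist_force: [-0.6, -0.2, 0.3]
width: 69.6
```

```bash
python3 -c "
from h import *
go([613.7,88,250],93)"
```

```text
t 9.9 pos [587.8   2.2 264.2] w 69.6 F [-0.6 -0.2  0.3] shift [-0.378  1.055  0.178] turn [ 0.      0.     -0.0003]
```

{"name": "arm_command", "arguments": {
  "moves": [0.8,-0.2,0.5,0,0,0,0,0.8,-0.33,0.95,0.1,0,0,0,0.8,-0.33,0.98,0.1,0,0,0,0.8,-0.33,0.98,0.1,0,0,0,0.8,-0.33,0.98,0.1,0,0,0]
}}

```text
clock: 10.32
ee_pos: [610.0, 79.2, 255.7]
orientation: [-0.0, -0.024, 1.0, -0.001]
wrist_force: [0.1, 0.5, 0.5]
width: 69.5
```

```bash
python3 -c "
from h import *
go([613.7,88,186],93.3);c=camera_params('wrist');save('wrist','w8.png');save('scene','s8.png')
print(proj('wrist',np.array([[613.7,88,218],[613.7,88,192]]),c).round(0))"
```

```text
t 10.32 pos [610.   79.2 255.7] w 69.5 F [0.1 0.5 0.5] shift [-0.052  0.11   0.871] turn [-0.0003 -0.0002 -0.0017]
[[335. 227.]
 [334. 216.]]
```

View pics/w8.png

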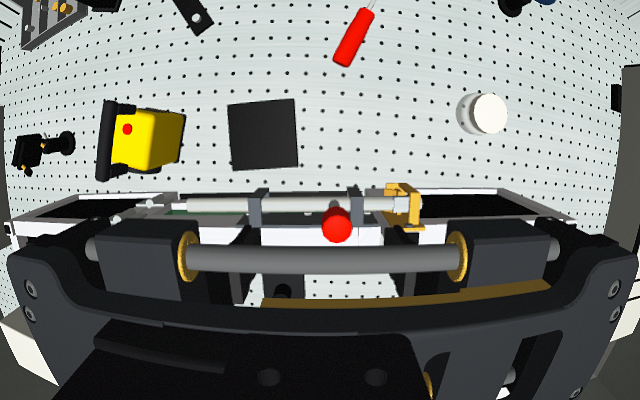

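View pics/s8.png

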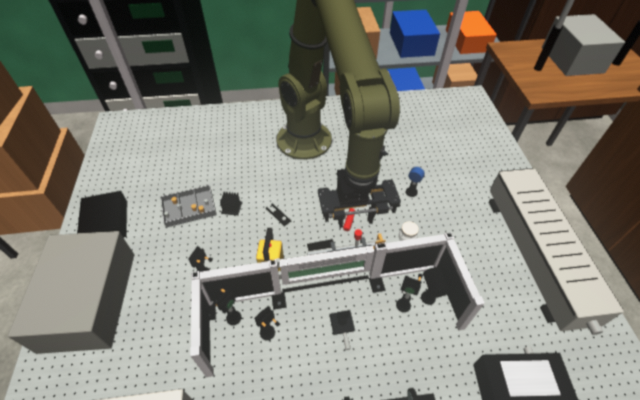

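The knob shows at (337,225) against a prediction of (335,227), which is about 1 mm out. Descending over it.

{"name": "arm_command", "arguments": {
  "moves": [0.8,-0.05,0.12,0.1,0,0,-0.002,0.8,-0.05,0.12,0.35,0,0,-0.002,0.8,-0.05,0.12,0.6,0,0,-0.002,0.8,-0.05,0.12,0.8,0,0,-0.002,0.8,-0.05,0.12,0.86,0,0,-0.002,0.8,-0.05,0.12,0.86,0,0,-0.002,0.8,-0.05,0.12,0.86,0,0,-0.002]
}}

```text
clock: 11.0
ee_pos: [614.1, 87.6, 188.1]
orientation: [0.0, -0.029, 1.0, -0.001]
wrist_force: [0.9, -0.4, -0.7]
width: 69.7
```

```bash
python3 -c "
from h import *
go([613.7,88.5,186],93.3);c=camera_params('wrist');save('wrist','w9.png')
print(proj('wrist',np.array([[613.7,88,218],[613.7,88,192]]),c).round(0))"
```

```text
t 11.0 pos [614.1  87.6 188.1] w 69.7 F [ 0.9 -0.4 -0.7] shift [0.005 0.012 0.026] turn [-0.0002  0.0001 -0.    ]
[[323. 264.]
 [323. 243.]]
```

View pics/w9.png

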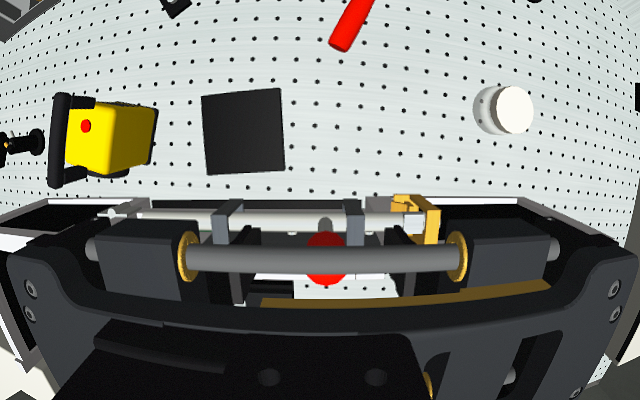

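{"name": "arm_command", "arguments": {
  "moves": [0,0,0.01,0.02,0,0,0,0,0,0.01,0.02,0,0,0,0,0,0.01,0.02,0,0,0,0,0,0.01,0.02,0,0,0,0,0,0.01,0.02,0,0,0,0,0,0.01,0.02,0,0,0,0,0,0.01,0.02,0,0,0,0,0,0.01,0.02,0,0,0,0,0,0.01,0.02,0,0,0,0,0,0.01,0.02,0,0,0,0,0,0.01,0.02,0,0,0,0,0,0.01,0.02,0,0,0],
  "force": 30
}}

```text
clock: 12.05
ee_pos: [614.5, 88.8, 187.1]
orientation: [0.001, -0.029, 1.0, -0.0]
wrist_force: [0.2, 0.8, -0.5]
width: 21.0
```

```bash
python3 -c "
from h import *
go([613.7,88.5,186],93.3);save('wrist','w10.png')"
```

```text
t 12.05 pos [614.5  88.8 187.1] w 21.0 F [ 0.2  0.8 -0.5] shift [ 0.01  -0.003  0.014] turn [-0.0001  0.0003  0.    ]
```

View pics/w10.png

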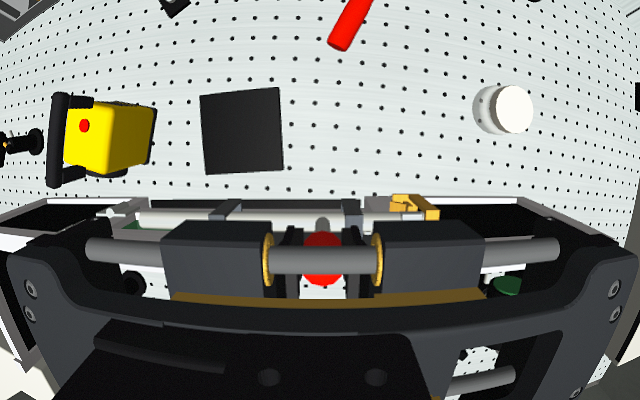

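{"name": "arm_command", "arguments": {
  "moves": [0,0,0,-0.03,0,0,0,0,0,0,-0.06,0,0,0,0,0,0,-0.09,0,0,0,0,0,0,-0.11,0,0,0,0,0,0,-0.11,0,0,0,0,0,0,-0.11,0,0,0]
}}

```text
clock: 12.6
ee_pos: [614.4, 88.8, 196.0]
orientation: [0.001, -0.029, 1.0, -0.0]
wrist_force: [-0.6, 0.5, -1.9]
width: 21.1
```

```bash
python3 -c "
from h import *
go([614.5,88.8,196],93.3);save('scene','s11.png')"
```

```text
t 12.6 pos [614.4  88.8 196. ] w 21.1 F [-0.6  0.5 -1.9] shift [-0.001 -0.     0.   ] turn [-0.0001  0.0003  0.    ]
```

Lifted 8.9 mm, carrying about the bolt's weight. Drawing it back.

{"name": "arm_command", "arguments": {
  "moves": [0,0,-0.04,0,0,0,0,0,0,-0.08,0,0,0,0,0,0,-0.12,0,0,0,0,0,0,-0.16,0,0,0,0,0,0,-0.18,0,0,0,0]
}}

```text
clock: 13.07
ee_pos: [615.3, 73.7, 195.9]
orientation: [0.001, -0.029, 1.0, -0.0]
wrist_force: [1.9, 1.4, -2.6]
width: 21.3
```

```bash
python3 -c "
from h import *
go([612.5,122-68.5,196],93.3);save('wrist','w12.png')"
```

```text
t 13.07 pos [615.3  73.7 195.9] w 21.3 F [ 1.9  1.4 -2.6] shift [ 0.049 -0.25  -0.001] turn [-0.0001  0.0003 -0.0001]
```

View pics/w12.png

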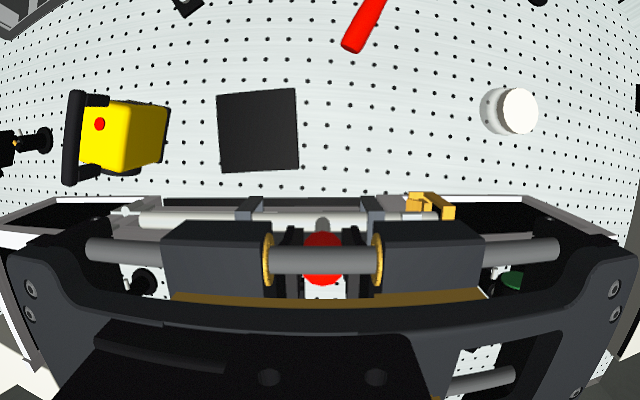

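{"name": "arm_command", "arguments": {
  "moves": [0,0,-0.05,0,0,0,0,0,0,-0.1,0,0,0,0,0,0,-0.15,0,0,0,0,0,0,-0.2,0,0,0,0,0,0,-0.25,0,0,0,0,0,0,-0.25,0,0,0,0,0,0,-0.25,0,0,0,0]
}}

```text
clock: 13.7
ee_pos: [616.6, 51.6, 196.0]
orientation: [0.001, -0.028, 1.0, -0.001]
wrist_force: [1.0, -0.4, -3.1]
width: 20.9
```

```bash
python3 -c "
from h import *
s=state();p=s['ee_pos']
h=np.array([644.6,2])+130*np.array([.0574,-.998]); r=p[:2]-h; print('hinge',h,'r',r,np.linalg.norm(r))
for a in [.1,.2,.3,.4]:
    c,sn=np.cos(a),np.sin(a); q=h+np.array([c*r[0]-sn*r[1],sn*r[0]+c*r[1]]); print(a,q.round(1)); go([*q,p[2]],93.3+np.degrees(a))"
```

```text
hinge [ 652.062 -127.74 ] r [-35.5062495  179.32899269] 182.81023322841125
0.1 [598.8  47.1]
t 13.7 pos [616.6  51.6 196. ] w 20.9 F [ 1.  -0.4 -3.1] shift [ 0.224 -0.043 -0.   ] turn [-0.0005  0.0003 -0.0163]
0.2 [581.6  41. ]
t 13.7 pos [616.6  51.6 196. ] w 20.9 F [ 1.  -0.4 -3.1] shift [ 0.443 -0.109 -0.001] turn [-0.0005  0.0003 -0.0322]
0.3 [565.1  33.1]
t 13.7 pos [616.6  51.6 196. ] w 20.9 F [ 1.  -0.4 -3.1] shift [ 0.654 -0.195 -0.001] turn [-0.0005  0.0003 -0.0481]
0.4 [549.5  23.6]
t 13.7 pos [616.6  51.6 196. ] w 20.9 F [ 1.  -0.4 -3.1] shift [ 0.856 -0.303 -0.001] turn [-0.0005  0.0002 -0.064 ]
```

{"name": "arm_command", "arguments": {
  "moves": [0,0.05,-0.01,0,0,0,-0.004,0,0.11,-0.02,0,0,0,-0.008,0,0.17,-0.03,0,0,0,-0.012,0,0.22,-0.04,0,0,0,-0.016,0,0.3,-0.06,0,0,0,-0.022,0,0.37,-0.085,0,0,0,-0.027,0,0.44,-0.11,0,0,0,-0.032,0,0.44,-0.11,0,0,0,-0.032]
}}

```text
clock: 14.37
ee_pos: [581.1, 40.1, 196.4]
orientation: [0.001, -0.128, 0.992, -0.001]
wrist_force: [2.9, -1.0, -3.7]
width: 21.3
```

```bash
python3 -c "
from h import *
for a,q in [(.3,(565.1,33.1)),(.4,(549.5,23.6))]: go([*q,196],93.3+np.degrees(a))
save('wrist','w13.png');save('top','t13.png')"
```

```text
t 14.37 pos [581.1  40.1 196.4] w 21.3 F [ 2.9 -1.  -3.7] shift [ 0.215 -0.034  0.004] turn [-0.0005  0.0003 -0.0159]
t 14.37 pos [581.1  40.1 196.4] w 21.3 F [ 2.9 -1.  -3.7] shift [ 0.434 -0.099  0.004] turn [-0.0005  0.0002 -0.0318]
```

View pics/w13.png

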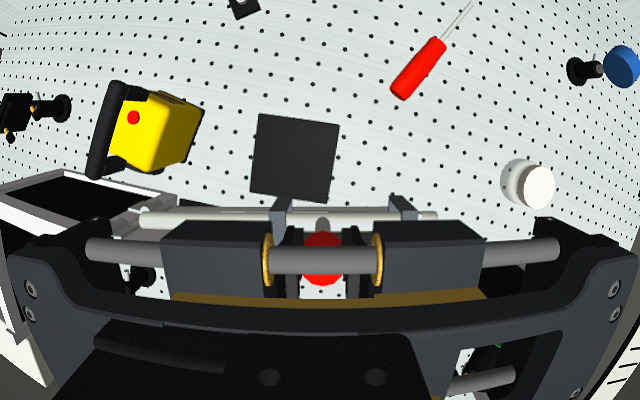

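The gate is moving with the bolt: the rod in the wrist view is out of the staple, and the pull is about 3 N. Carrying on to 0.4 rad.

{"name": "arm_command", "arguments": {
  "moves": [0,0.06,-0.01,0,0,0,-0.004,0,0.13,-0.02,0,0,0,-0.009,0,0.2,-0.035,0,0,0,-0.015,0,0.27,-0.05,0,0,0,-0.02,0,0.34,-0.07,0,0,0,-0.025,0,0.4,-0.09,0,0,0,-0.03,0,0.43,-0.1,0,0,0,-0.032,0,0.43,-0.1,0,0,0,-0.032,0,0.43,-0.1,0,0,0,-0.032,0,0.43,-0.1,0,0,0,-0.032]
}}

```text
clock: 15.3
ee_pos: [551.3, 24.1, 196.5]
orientation: [0.002, -0.226, 0.974, -0.002]
wrist_force: [2.6, -0.5, -2.6]
width: 21.0
```

```bash
python3 -c "
from h import *
go([549.5,23.6,196],93.3+np.degrees(.4))
save('wrist','w14.png');a=save('top','t14.png');a=a[100:240,200:400,::-1];cv2.imwrite('pics/t14z.png',cv2.resize(a,None,fx=4,fy=4,interpolation=cv2.INTER_CUBIC));save('scene','s14.png')"
```

```text
t 15.3 pos [551.3  24.1 196.5] w 21.0 F [ 2.6 -0.5 -2.6] shift [0.023 0.005 0.006] turn [-0.0007  0.0004 -0.0002]
```

View pics/t14z.png

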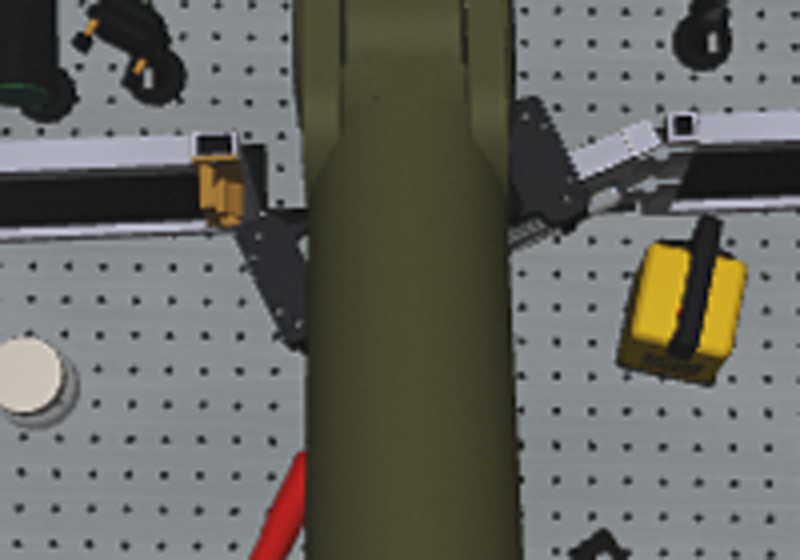

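View pics/s14.png

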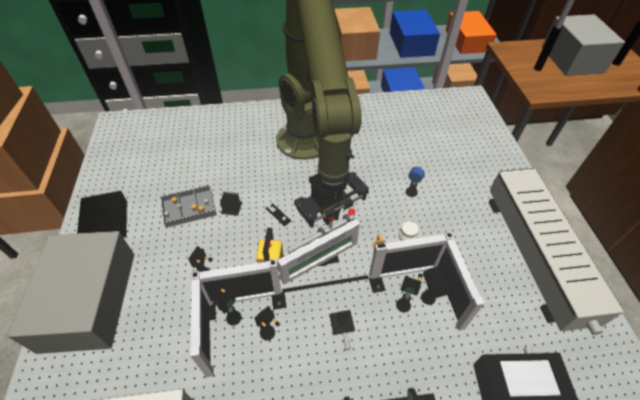

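View pics/w14.png

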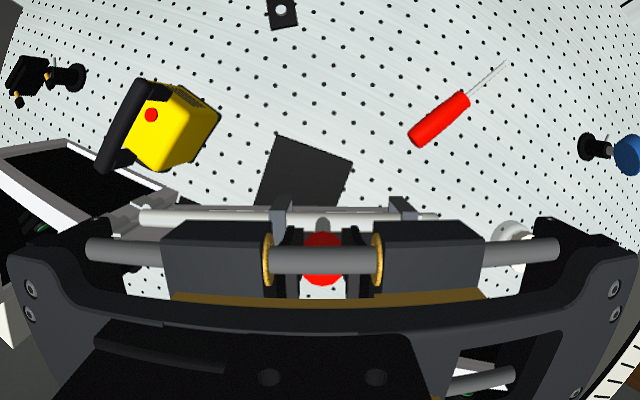

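```bash
python3 -c "
from h import *
p=atz('scene',357,227,165)[:2];h=np.array([652.1,-127.7]);r=p-h
print(p,np.linalg.norm(r),np.arctan2(r[1],r[0])-np.radians(93.3))
a=atz('top',200+575/4,100+165/4,165)[:2];b=atz('top',200+655/4,100+130/4,165)[:2];d=a-b;print(np.arctan2(d[1],d[0])-np.radians(93.3))
print(state()['wrist_force'],np.abs(state()['qvel']).max())
x=atz('top',200+708/4,100+220/4,144)[:2];y=atz('top',200+683/4,100+352/4,144)[:2];print('lamp',(x+y)/2,np.linalg.norm(x-y))
"
```

```text
[562.51135309  96.92536194] 241.83192279506332 0.3219065305494375
0.3834923054384056
[ 4.41586332 -0.35594338 -3.1396163 ] 0.003622488205419305
lamp [ 554.4793794  -156.35087366] 89.32335082883282
```

{"name": "arm_command", "arguments": {
  "moves": [0,0,0,0,0,0,0,0,0,0,0,0,0,0,0,0,0,0,0,0,0]
}}

```text
clock: 15.7
ee_pos: [551.4, 24.2, 196.4]
orientation: [0.002, -0.226, 0.974, -0.002]
wrist_force: [3.2, -0.8, -2.3]
width: 21.1
```

```bash
python3 -c "
from h import *
go([549.5,23.6,196],93.3+np.degrees(.4)); print(hand_in())"
```

```text
t 15.7 pos [551.4  24.2 196.4] w 21.1 F [ 3.2 -0.8 -2.3] shift [0.024 0.004 0.005] turn [-0.0007  0.0004 -0.0001]
the job is handed in; nothing more can be done
None
```

The gate is open and held ajar by its bolt, and I handed the job in at 15.7 s; no verdict is reported.

- **Lamp:** I lifted it off the stand by its bar and set it upright on the bench on the hinge side, about 155 mm from the stand's middle. It is clear of the gate's swing and measured at (554, -156) mm.
- **Bolt:** I took it by the red knob, raised it about 9 mm and drew it back about 37 mm over the lip. The wrist force stayed within about 4 N at each reading I took.
- **Gate:** I swung it open along its arc and am still holding it at rest by the knob (fingers at 21 mm, about 3 N of spring pull).

**Last checks:**
- **Gate angle:** The arm position gives about 0.39 rad and the top view 0.38. A rougher corner pick in the scene view gave 0.32, with the radius reading 242 mm instead of 260. About 0.04 of that gap would come from which edge of the gate I picked. All three lie within 0.28–0.52 rad.
- **Bystanders:** They looked undisturbed in the last pictures; I did not measure their positions again.

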